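# Set up a bottomless-cup paint pour in the drip tray

### The job

Set up the empty drip tray for a pour, building it in place from the bottom up, one piece at a time: the blue upturned cup in the middle of the wire rack, the blank white canvas centred flat on it with its long sides parallel to the tray's long sides, the orange bottomless cup standing in the middle of the canvas, and last the green-rimmed strainer seated in the cup's mouth with its rim resting on the cup. Leave the painted canvas and the paper mixing cup where they are, and let go of everything at the end.

Things in the scene. Friction and masses are not known exactly. Their poses are not given: they have to be found in the camera images.
- tray: The empty white drip tray (not the one drying a blue painting), fixed to the table, 240 mm (its x) by 300 mm (its y, the long side) and 40 mm high with 4 mm walls (a 6 mm lip overhangs outside). A dark wire rack, 200 x 260 mm, is fixed inside it; the rack's level top is 20 mm above the table and can be stood on everywhere. Origin: centre of the tray's underside, on the table; z up.
- riser: Blue plastic cup turned upside down, 60 mm high: a flat closed top 53 mm in diameter, widening evenly to 63 mm just above the rim bead on which it stands (bead 66 mm in diameter, 5 mm high). About 50 g. Starts on a dark grey mat 2 mm thick that lies on the table. Origin: centre of its underside (the rim); z up along its axis.
- canvas: Blank white mini stretched canvas, a flat block 60 mm (its x) by 90 mm (its y, the long side) and 16 mm thick, nothing painted on it. About 60 g. Lies flat with its white face up. Starts on a dark grey mat 2 mm thick that lies on the table. Origin: centre of its underside; z up.
- ring: Orange plastic bottomless cup: a plain tube open at both ends, 53 mm outer and 47 mm inner diameter, 48 mm high. About 35 g. Stands upright. Starts on a dark grey mat 2 mm thick that lies on the table. Origin: centre of its lower end; z up along its axis.
- strainer: Paint strainer: a silvery mesh basket, 24 mm deep, 42 mm wide at the top and 30 mm at its flat bottom, under a flat green rim 58 mm in diameter, 6 mm thick (30 mm high in all). About 30 g. Starts standing on its basket on the 2 mm grey mat. Seated, its rim rests on the orange cup and its bottom is 24 mm above the cup's lower end. Origin: centre of the basket's bottom; z up along its axis.
- painted: Finished mini canvas of the same size as the blank one (60 x 90 x 16 mm) but with its face covered in pink, purple and orange paint. Not wanted: leave it. Starts on a dark grey mat 2 mm thick that lies on the table. Origin: centre of its underside.
- mixcup: White paper mixing cup with a closed bottom and pink smears, standing mouth up, 43 mm diameter at the bottom, 58 mm at the rim, 57 mm high. Not wanted: leave it. Starts on a dark grey mat 2 mm thick that lies on the table. Origin: centre of its underside.
Mind the look-alikes: they are no part of the job. Of the things that look like the riser, the smaller one is meant. Several things look just like the strainer: the one meant starts farthest from the robot's base.

How it is judged:
By the outcome, as a careful person would: the job done as asked, in the order asked, and still so for the second after the job is handed in, with the robot touching nothing.
It also fails if it takes over 128 s, if anything falls off the work surface, if the arm or the gripper's body presses on something with over 40 N, if the wrist force passes 120 N, or if a joint passes its speed limit or range.

### The arm

A 6-joint arm with a two-finger parallel gripper is mounted at the origin on the work surface. World frame = base frame: x ahead of the robot, y to its left, z up, the work surface at z = 0. Lengths are in m, angles in degrees, forces in N, time in s.
With the tool pointing down it reaches from about 0.375 to 0.9 m from the base axis. Payload 3.1 kg.
Tool frame: the origin (TCP) lies on the centre line of the jaws, within the pads' length; the fingertips stand 25 mm ahead of it and the grasp point (between the pads) lies 6 mm ahead of it; z points along the fingers, y is the line along which they close (so a half turn about z gives the same grasp; the last joint's range is limited). The gripper opens to 87 mm and grips with 3 to 60 N. Pads are 19 mm wide; open, the fingers measure 117 mm over their backs; the gripper's body (75 mm by 190 mm) begins 51 mm behind the grasp point.
Start: joints at [-82.936, 30.224, 82.088, -0, 67.689, -10.227], TCP at [0.186, -0.597, 0.248] pointing down, gripper open.
Joint ranges: [-176.69, 176.69], [-43.24, 126.21], [12.49, 139.97], [-82, 262], [0, 151.66], [-163.58, 163.58]. Speed limits (degrees/s): [159.86, 159.86, 180, 180, 180, 180].

### API

Orientations are given as a 3x3 rotation matrix whose columns are the frame's x, y, z axes.
In Python, from rig import * gives the robot as it stands.
- The arm moves only by the tool step_arm, never from a script. Its argument "steps" is a list of rows, each a list of 7 numbers: the shift along the tool's x, y, z normalised to -1 to 1, where 1 is 0.3 m, then the turn, a rotation vector about the tool's x, y, z normalised to -1 to 1, where 1 is 45 degrees, then the gripper's target within -1 to 1 (shut at 1, half-way at 0, fully open at -1). A call has 1 to 8 rows; each row is the pose to reach, as a shift and turn from the pose commanded when the call began, along the tool's axes at that moment; what a row does not reach only later rows make up. A row lasts 1/12 s, in which the tool goes at most 41.7 mm and 7.16 degrees, less where a joint would pass 70% of its speed; a pose out of reach is approached as far as the arm can. A call with a number of a shift or a turn outside -1 to 1 is refused whole. A call with a gripper value outside its range is refused whole. The fingers move at their own pace and stop on an object; the grip force is fixed at half the most. Time passes only in rows, so rows that repeat a pose let the fingers close. It gives the time, the measured TCP pose, the force, the opening and the grip force at its end, in the units of the state.
- read_state(): the state, without advancing time (a new reading comes with each control period).
- capture(name): name is "scene" or "top"; returns a dict with "image" (384x512x3 uint8, red, green, blue), "vertical_fov" (degrees; the focal length in pixels is half the picture's height over the tangent of half this angle, whatever the lens; pixels are square), "cx", "cy" (the principal point, pixels), "k1" (the pictures are not rectified: a ray, as slopes to the right and down, at radius r is drawn at 1 + k1 r^2 times it, then the intrinsics apply), "world_from_camera" (4x4, takes a point from camera to world coordinates). Camera axes: x right, y down, z forward; pixel columns grow to the right and rows downward; lengths in m; the calibration is good to about 2 mm. A picture is of the moment at which its call begins. There is no depth.
- hand_in(): hands the job in; it is judged then, once.
The state is a dict: "time_s": time; "joint_positions": joint angles; "qvel": joint speeds; "tau": joint torques, N m; "position": TCP position; "tcp_rot": TCP orientation; "force": force on the tool from outside, world axes, zero at the start; "moment": the same for the moment, N m; "opening": opening from 0.0 (shut) to 1.0 (fully open); "grasp_force": force on a finger pad.
Only numpy, scipy, OpenCV 4.12 (cv2) and the standard library are available. Lean on these libraries where they do the work, as an engineer would, in place of code of your own. Each camera call takes 0.05 s, during which the arm holds its last target. There are 200 camera calls.

## Working session

There is one attempt and no reset: what is moved stays moved. The work goes in short steps, Python scripts to look and compute and a tool call to move; the robot and the scene stay as the last step left them, time stands still between calls to the robot, and variables do not carry over. Pictures are saved under pics/ and viewed, at most 14 in all, crops included, and the job is handed in when it is done.

Besides the shell and the picture viewer there is one more tool, called after ">>>" as name(argument=value, ...), one argument or row to a line, values as JSON. step_arm: Moves the arm, as the interface text tells. Scaled input: -1 to 1 covers 0.3 m each way for a shift and 45 degrees each way for a turn. Its arguments: {"type":"object","properties":{"steps":{"type":"array"}},"required":["steps"]}

```bash
ls; mkdir -p pics
python3 - <<'E'
from rig import *
import cv2
for n in("scene","top"):
    c=capture(n); cv2.imwrite(f"pics/{n}0.png",cv2.resize(c["image"][:,:,::-1],(800,600),interpolation=cv2.INTER_CUBIC))
    print(n,c["vertical_fov"],c["cx"],c["cy"],c["k1"],c["world_from_camera"])
print(read_state())
E
```

```text
pics
scene 56.0216040976376 256.8780285110854 186.6327262079918 -0.008961655822353339 [[-0.12299558  0.8480494  -0.51544574  0.86957041]
 [ 0.99240559  0.10416398 -0.06542939  0.06534867]
 [-0.00179648 -0.51957876 -0.85442067  0.78555505]
 [ 0.          0.          0.          1.        ]]
top 48.010490545036916 256.30828654744704 192.18468179794192 0.0161962699053483 [[ 0.02231187 -0.99540753  0.09309154  0.33972815]
 [-0.99974096 -0.02179624  0.00655217 -0.00407506]
 [-0.00449303 -0.09321362 -0.99563599  1.22615562]
 [ 0.          0.          0.          1.        ]]
{'time_s': 0.1, 'joint_positions': array([-8.29348041e+01,  3.02747485e+01,  8.21480507e+01, -5.33678172e-04,
        6.76906349e+01, -1.02266359e+01]), 'qvel': array([ 0.05344626, -0.07979834, -0.23274469, -0.03885514, -0.0475118 ,
        0.0318038 ]), 'tau': array([-4.78220918e-04, -4.40984094e+01, -1.77151501e+01,  6.34175702e-02,
        5.33786276e-02, -4.06119375e-05]), 'position': array([ 0.18573084, -0.59612822,  0.24666308]), 'tcp_rot': array([[ 9.54802174e-01,  2.97241896e-01, -2.52064120e-04],
       [ 2.97241805e-01, -9.54800216e-01,  1.96370360e-03],
       [ 3.43024106e-04, -1.94987246e-03, -9.99998040e-01]]), 'force': array([ 0.1967745 , -0.12137563, -0.21247227]), 'moment': array([ 0.03406312,  0.03956226, -0.02294146]), 'grasp_force': 0.0, 'opening': 0.9989881573686623}
```

View pics/scene0.png

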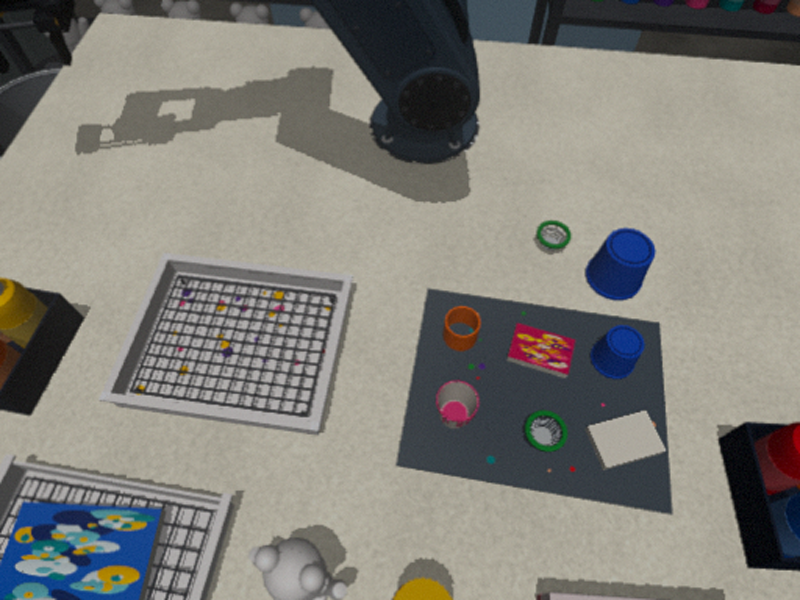

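View pics/top0.png

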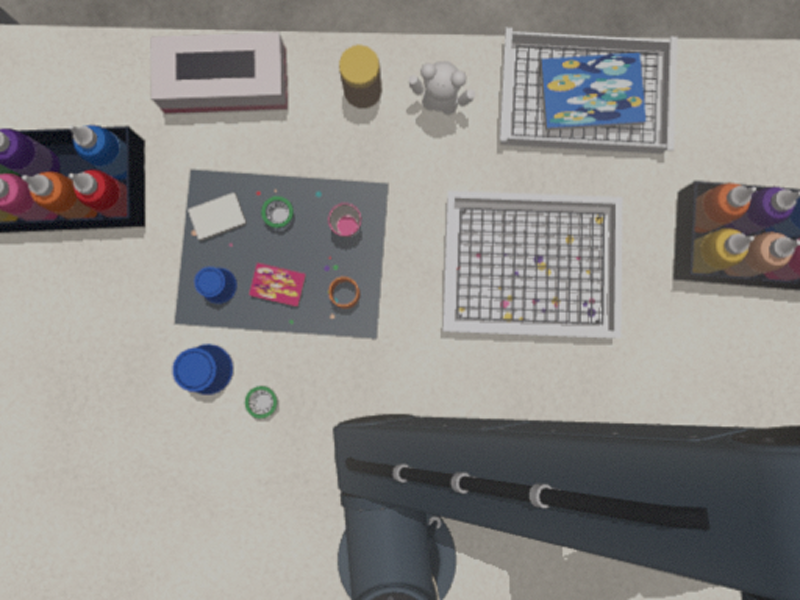

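Scene and top view: two blue cups, at top-view (213,284) on the mat and (203,369) off it. The smaller one, on the mat, fits. Two green strainers, at (277,212) on the mat and (262,402) off it. The one on the mat is farther from the base at about (397,580). The empty tray is at (530,267). I'll confirm these with enlarged crops.

```bash
cat > h.py <<'E'
import numpy as np, cv2
from rig import *
def shot(n): return capture(n)
def ray(c,u,v):
    f=192/np.tan(np.radians(c["vertical_fov"]/2))
    d=np.array([(u-c["cx"])/f,(v-c["cy"])/f]); s=d.copy()
    for _ in range(10): s=d/(1+c["k1"]*(s@s))
    T=np.array(c["world_from_camera"]); return T[:3,3],T[:3,:3]@np.r_[s,1]
def at(c,u,v,z):
    o,d=ray(c,u,v); return o+d*(z-o[2])/d[2]
def pix(c,P):
    T=np.array(c["world_from_camera"]); p=T[:3,:3].T@(np.asarray(P,float)-T[:3,3]); s=p[:2]/p[2]
    f=192/np.tan(np.radians(c["vertical_fov"]/2)); s=s*(1+c["k1"]*(s@s)); return s*f+[c["cx"],c["cy"]]
def crop(c,x0,y0,x1,y1,k,name):
    im=c["image"][y0:y1,x0:x1,::-1]; im=cv2.resize(im,None,fx=k,fy=k,interpolation=cv2.INTER_CUBIC)
    for x in range((x0+9)//10*10,x1,10): cv2.line(im,(int((x-x0+.5)*k),0),(int((x-x0+.5)*k),6 if x%50 else 16),(0,255,255),1)
    for y in range((y0+9)//10*10,y1,10): cv2.line(im,(0,int((y-y0+.5)*k)),(6 if y%50 else 16,int((y-y0+.5)*k)),(0,255,255),1)
    cv2.imwrite(f"pics/{name}.png",im)
E
python3 - <<'E'
from h import *
c=shot("top"); crop(c,105,105,255,270,3.6,"topmat"); crop(c,275,115,405,225,5,"toptray")
s=shot("scene"); crop(s,250,140,440,335,3,"scenemat")
hsv=cv2.cvtColor(c["image"],cv2.COLOR_RGB2HSV)
for n,lo,hi in(("blue",(105,120,50),(125,255,255)),("orange",(5,150,80),(15,255,255)),("green",(55,100,40),(85,255,255)),("white",(10,0,165),(40,50,255))):
    m=cv2.inRange(hsv,lo,hi); m[:,:110]=0;m[:,255:]=0;m[:105]=0;m[270:]=0
    k,l,st,ce=cv2.connectedComponentsWithStats(m)
    for i in range(1,k):
        if 25<st[i,4]<3000: print(n,st[i],ce[i],at(c,*ce[i],0.03))
E
```

```text
blue [125 171  26  23 472] [137.64618644 181.60381356] [0.47398736 0.33581207 0.03      ]
blue [111 221  38  31 912] [129.54824561 236.01315789] [0.32245823 0.35082466 0.03      ]
green [168 126  19  19  87] [176.35632184 135.16091954] [0.60818797 0.23293836 0.03      ]
green [157 248  20  19  53] [165.39622642 257.56603774] [0.26574286 0.24946995 0.03      ]
white [121 124  36  29 630] [138.20952381 137.86666667] [0.59804461 0.34009702 0.03      ]
white [164 253   8   9  27] [166.88888889 257.03703704] [0.26726855 0.24543341 0.03      ]
```

View pics/topmat.png

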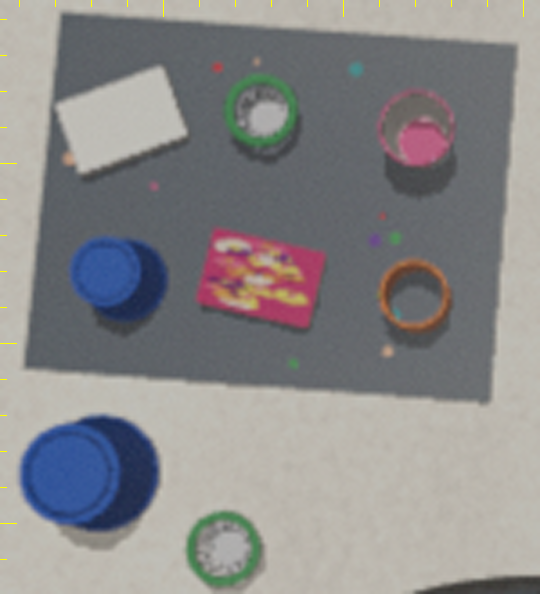

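View pics/toptray.png

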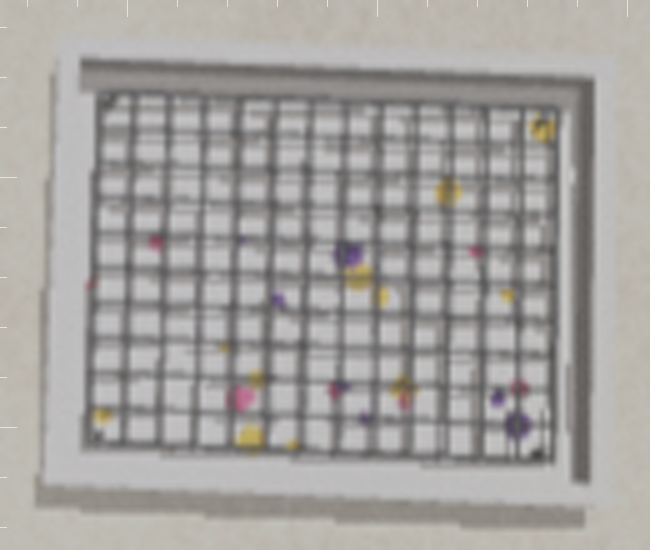

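View pics/scenemat.png

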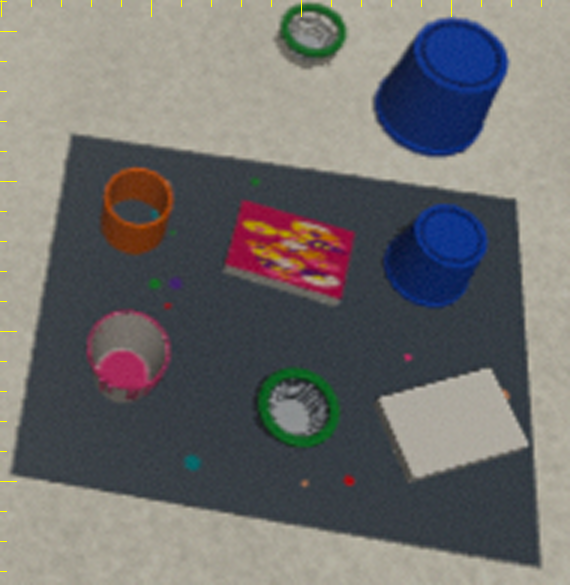

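Crops confirm the choices. In the mat crop the small riser is at (106,272) against the big blue cup at (70,475). The wanted strainer is at (262,111), with the nearer look-alike at (225,548). The blank canvas is at (121,120) and the ring at (415,294). The rack corners in the tray crop are about (98,92), (560,106), (552,463) and (84,447).

```bash
cat > m.py <<'E'
from h import *
c=shot("top"); s=shot("scene")
def T(x,y,z): return at(c,105+(x+.5)/3.6-.5,105+(y+.5)/3.6-.5,z)
def R(x,y,z): return at(c,275+(x+.5)/5-.5,115+(y+.5)/5-.5,z)
def S(x,y,z): return at(s,250+(x+.5)/3-.5,140+(y+.5)/3-.5,z)
np.set_printoptions(precision=4,suppress=True)
print("riser",T(106,272,.062),S(451,237,.062))
print("ring",T(415,294,.05),S(138,198,.05))
print("strainer",T(262,111,.032),S(298,406,.032))
for n,q in(("canvT",[T(*p,.018) for p in((163,66),(187,134),(81,173),(55,104))]),("canvS",[S(*p,.018) for p in((527,443),(490,369),(379,399),(414,478))]),
  ("rack",[R(*p,.02) for p in((98,92),(560,106),(552,463),(84,447))]),("lip",[R(*p,.04) for p in((55,43),(612,55),(600,503),(42,485))])):
    q=np.array(q)[:,:2]; m=q.mean(0); e=[q[(i+1)%4]-q[i] for i in range(4)]
    print(n,m,[ (round(np.hypot(*v),4),round(np.degrees(np.arctan2(v[1],v[0]))%180,1)) for v in e])
E
python3 m.py
```

```text
riser [0.474  0.3366 0.062 ] [0.4771 0.3366 0.062 ]
ring [0.4637 0.1039 0.05  ] [0.466  0.1043 0.05  ]
strainer [0.6069 0.2295 0.032 ] [0.6095 0.2293 0.032 ]
canvT [0.601 0.343] [(np.float64(0.0584), np.float64(21.5)), (np.float64(0.0885), np.float64(111.9)), (np.float64(0.0595), np.float64(23.0)), (np.float64(0.0901), np.float64(111.2))]
canvS [0.6026 0.3425] [(np.float64(0.0564), np.float64(21.6)), (np.float64(0.0886), np.float64(111.7)), (np.float64(0.0584), np.float64(21.8)), (np.float64(0.0884), np.float64(113.0))]
rack [ 0.5212 -0.2284] [(np.float64(0.2619), np.float64(89.4)), (np.float64(0.203), np.float64(178.4)), (np.float64(0.2613), np.float64(89.3)), (np.float64(0.2025), np.float64(178.6))]
lip [ 0.5217 -0.2267] [(np.float64(0.311), np.float64(89.9)), (np.float64(0.2506), np.float64(178.1)), (np.float64(0.3058), np.float64(89.4)), (np.float64(0.248), np.float64(179.3))]
```

>>> step_arm(
  steps=[
    [0.8,-0.6,-0.17,0,0,0.384,-1],
    [0.8,-0.6,-0.17,0,0,0.384,-1],
    [0.8,-0.6,-0.17,0,0,0.384,-1],
    [0.8,-0.6,-0.17,0,0,0.384,-1],
    [0.8,-0.6,-0.17,0,0,0.384,-1],
    [0.8,-0.6,-0.17,0,0,0.384,-1],
    [0.8,-0.6,-0.17,0,0,0.384,-1],
    [0.8,-0.6,-0.17,0,0,0.384,-1],
  ],
)

```text
time_s: 0.97
position: [0.3636, -0.3489, 0.2996]
tcp_rot: [[1.0, 0.004, 0.002], [0.004, -1.0, 0.002], [0.002, -0.002, -1.0]]
force: [-0.4, 0.1, -0.7]
opening: 1.0
grasp_force: 0.0
```

>>> step_arm(
  steps=[
    [0.19,-1,0,0,0,0,-1],
    [0.19,-1,0,0,0,0,-1],
    [0.19,-1,0,0,0,0,-1],
    [0.19,-1,0,0,0,0,-1],
    [0.19,-1,0,0,0,0,-1],
    [0.19,-1,0,0,0,0,-1],
    [0.19,-1,0,0,0,0,-1],
    [0.19,-1,0,0,0,0,-1],
  ],
)

```text
time_s: 1.63
position: [0.4179, -0.0493, 0.2986]
tcp_rot: [[1.0, 0.004, -0.0], [0.004, -1.0, 0.002], [-0.0, -0.002, -1.0]]
force: [0.4, -0.2, -0.3]
opening: 1.0
grasp_force: 0.0
```

>>> step_arm(
  steps=[
    [0.19,-1,0,0,0,0,-1],
    [0.19,-1,0,0,0,0,-1],
    [0.19,-1,0,0,0,0,-1],
    [0.19,-1,0,0,0,0,-1],
    [0.19,-1,0,0,0,0,-1],
    [0.19,-1,0,0,0,0,-1],
    [0.19,-1,0,0,0,0,-1],
    [0.19,-1,0,0,0,0,-1],
  ],
)

```text
time_s: 2.3
position: [0.4765, 0.2511, 0.2986]
tcp_rot: [[1.0, 0.004, 0.002], [0.004, -1.0, 0.003], [0.002, -0.003, -1.0]]
force: [0.7, -0.3, 0.4]
opening: 0.999
grasp_force: 0.0
```

>>> step_arm(
  steps=[
    [0,-0.28,0.2,0,0,0,-1],
    [0,-0.285,0.4,0,0,0,-1],
    [0,-0.285,0.5,0,0,0,-1],
    [0,-0.285,0.5,0,0,0,-1],
    [0,-0.285,0.5,0,0,0,-1],
    [0,-0.285,0.5,0,0,0,-1],
    [0,-0.285,0.5,0,0,0,-1],
    [0,-0.285,0.5,0,0,0,-1],
  ],
)

```text
time_s: 2.97
position: [0.4771, 0.3317, 0.1508]
tcp_rot: [[1.0, -0.001, 0.004], [-0.001, -1.0, 0.001], [0.004, -0.001, -1.0]]
force: [-0.0, -0.4, -0.1]
opening: 0.997
grasp_force: 0.0
```

Run:
```python
from h import *
c=shot("scene"); crop(c,250,100,450,300,3,"s1")
print(read_state()["position"])
```

```text
[0.47722818 0.33172059 0.15121385]
```

View pics/s1.png

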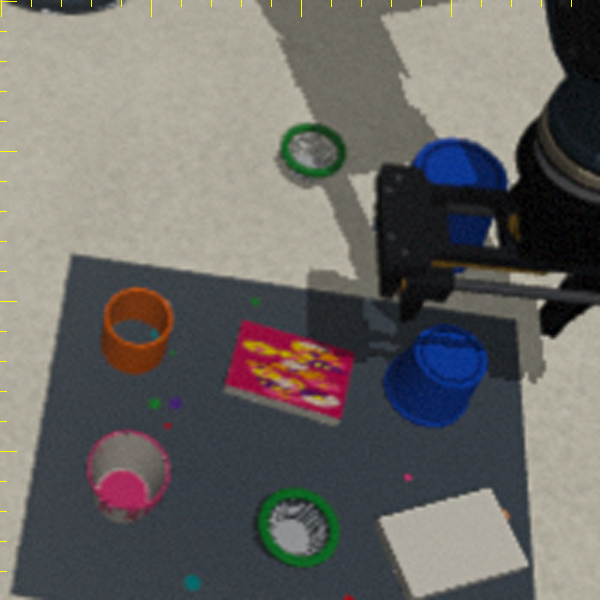

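The gripper hangs above the small blue cup, which is at about (437,375) in the crop. The big cup sits behind it, clear of the fingers. I'll descend.

>>> step_arm(
  steps=[
    [-0.005,-0.015,0.1,0,0,0,-1],
    [-0.005,-0.015,0.18,0,0,0,-1],
    [-0.005,-0.015,0.26,0,0,0,-1],
    [-0.005,-0.015,0.31,0,0,0,-1],
    [-0.005,-0.015,0.345,0,0,0,-1],
    [-0.005,-0.015,0.345,0,0,0,-1],
    [-0.005,-0.015,0.345,0,0,0,-1],
    [-0.005,-0.015,0.345,0,0,0,-1],
  ],
)

```text
time_s: 3.68
position: [0.4752, 0.3368, 0.0468]
tcp_rot: [[1.0, -0.0, 0.003], [-0.0, -1.0, 0.001], [0.003, -0.001, -1.0]]
force: [0.1, 0.2, 0.7]
opening: 0.999
grasp_force: 0.0
```

>>> step_arm(
  steps=[
    [0,0,0,0,0,0,1],
    [0,0,0,0,0,0,1],
    [0,0,0,0,0,0,1],
    [0,0,0,0,0,0,1],
    [0,0,0,0,0,0,1],
    [0,0,0,0,0,0,1],
    [0,0,0,0,0,0,1],
    [0,0,0,0,0,0,1],
  ],
)

```text
time_s: 4.35
position: [0.4739, 0.3365, 0.0452]
tcp_rot: [[1.0, 0.0, 0.0], [0.0, -1.0, 0.0], [0.0, -0.0, -1.0]]
force: [0.1, -0.4, 1.8]
opening: 0.683
grasp_force: 30.0
```

>>> step_arm(
  steps=[
    [0,0,-0.05,0,0,0,1],
    [0,0,-0.13,0,0,0,1],
    [0,0,-0.25,0,0,0,1],
    [0,0,-0.37,0,0,0,1],
    [0,0,-0.47,0,0,0,1],
    [0,0,-0.53,0,0,0,1],
    [0,0,-0.53,0,0,0,1],
    [0,0,-0.53,0,0,0,1],
  ],
)

```text
time_s: 5.02
position: [0.4741, 0.3367, 0.2048]
tcp_rot: [[1.0, 0.0, 0.002], [0.0, -1.0, 0.001], [0.002, -0.001, -1.0]]
force: [0.6, -0.0, -0.9]
opening: 0.675
grasp_force: 29.8
```

>>> step_arm(
  steps=[
    [0.01,0.1,0,0,0,0,1],
    [0.02,0.23,0,0,0,0,1],
    [0.03,0.36,0,0,0,0,1],
    [0.04,0.49,0,0,0,0,1],
    [0.05,0.62,0,0,0,0,1],
    [0.06,0.75,0,0,0,0,1],
    [0.07,0.87,0,0,0,0,1],
    [0.08,0.94,0,0,0,0,1],
  ],
)

```text
time_s: 5.68
position: [0.4964, 0.0513, 0.2019]
tcp_rot: [[1.0, -0.002, -0.005], [-0.002, -1.0, -0.0], [-0.005, 0.0, -1.0]]
force: [0.1, 0.7, -0.2]
opening: 0.676
grasp_force: 29.8
```

>>> step_arm(
  steps=[
    [0.01,0.13,0,0,0,0,1],
    [0.02,0.26,0,0,0,0,1],
    [0.03,0.39,0,0,0,0,1],
    [0.04,0.52,0,0,0,0,1],
    [0.05,0.65,0,0,0,0,1],
    [0.07,0.8,0,0,0,0,1],
    [0.08,0.9,0,0,0,0,1],
    [0.08,0.94,0,0,0,0,1],
  ],
)

```text
time_s: 6.35
position: [0.522, -0.2325, 0.2019]
tcp_rot: [[1.0, -0.004, -0.001], [-0.004, -1.0, -0.001], [-0.001, 0.001, -1.0]]
force: [0.1, -0.1, -0.2]
opening: 0.679
grasp_force: 29.8
```

>>> step_arm(
  steps=[
    [0,0,0.1,0,0,0,1],
    [0,0,0.2,0,0,0,1],
    [0,0,0.28,0,0,0,1],
    [0,0,0.34,0,0,0,1],
    [0,0,0.37,0,0,0,1],
    [0,0,0.37,0,0,0,1],
    [0,0,0.37,0,0,0,1],
    [0,0,0.37,0,0,0,1],
  ],
)

```text
time_s: 7.02
position: [0.5224, -0.2275, 0.0936]
tcp_rot: [[1.0, 0.0, 0.001], [0.0, -1.0, -0.001], [0.001, 0.001, -1.0]]
force: [-0.1, -0.7, -0.6]
opening: 0.671
grasp_force: 29.8
```

Run:
```python
from h import *
c=shot("scene"); crop(c,60,150,240,290,4,"s2")
s=read_state();print(s["position"],s["opening"],s["grasp_force"])
```

```text
[ 0.52263411 -0.22772103  0.0940716 ] 0.6791105692008583 29.847727707820013
```

View pics/s2.png

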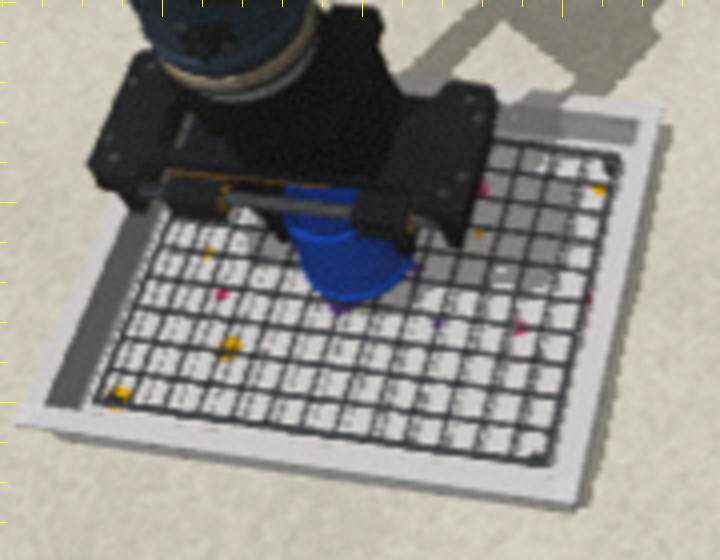

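The blue cup hangs over the rack in the grip, near (345,240). The visible rack corners are TR (620,157), BR (548,463) and BL (95,402).

Run:
```python
from h import *
c=shot("scene")
g=lambda x,y,z: at(c,60+(x+.5)/4-.5,150+(y+.5)/4-.5,z)[:2]
for z,q in((.02,[(95,402),(620,157),(548,463)]),(.04,[(17,425),(663,105),(575,505)])):
    a,b,d=[g(*p,z) for p in q]; print((a+b)/2,np.linalg.norm(a-b),np.linalg.norm(b-d),np.linalg.norm(a-d),np.degrees(np.arctan2(*(d-a)[::-1])))
s=read_state();print(s["position"])
```

```text
[ 0.52405899 -0.22815581] 0.3276571417831901 0.1975840856466412 0.26050226195626836 89.27839927768332
[ 0.52208068 -0.22944581] 0.39943409677362784 0.25310335601216893 0.3099546359637613 88.91239204623832
[ 0.5226955  -0.22781765  0.0942674 ]
```

>>> step_arm(
  steps=[
    [-0.004,0.002,0.03,0,0,0,1],
    [-0.004,0.002,0.06,0,0,0,1],
    [-0.004,0.002,0.08,0,0,0,1],
    [-0.004,0.002,0.09,0,0,0,1],
    [-0.004,0.002,0.095,0,0,0,1],
    [-0.004,0.002,0.1,0,0,0,1],
    [-0.004,0.002,0.1,0,0,0,1],
    [-0.004,0.002,0.1,0,0,0,1],
  ],
)

```text
time_s: 7.78
position: [0.5207, -0.228, 0.0632]
tcp_rot: [[1.0, 0.0, -0.0], [0.0, -1.0, 0.0], [-0.0, -0.0, -1.0]]
force: [-0.9, 0.7, 1.8]
opening: 0.678
grasp_force: 29.9
```

>>> step_arm(
  steps=[
    [0,0,0.002,0,0,0,1],
    [0,0,0.002,0,0,0,0.4],
    [0,0,0.002,0,0,0,0],
    [0,0,0.002,0,0,0,-1],
    [0,0,0.002,0,0,0,-1],
    [0,0,0.002,0,0,0,-1],
    [0,0,0.002,0,0,0,-1],
    [0,0,0.002,0,0,0,-1],
  ],
)

```text
time_s: 8.45
position: [0.5208, -0.2281, 0.0623]
tcp_rot: [[1.0, 0.0, 0.0], [0.0, -1.0, -0.0], [0.0, 0.0, -1.0]]
force: [0.1, -0.0, 0.2]
opening: 0.952
grasp_force: 0.0
```

>>> step_arm(
  steps=[
    [0,0,-0.05,0,0,0,-1],
    [0,0,-0.15,0,0,0,-1],
    [0,0,-0.25,0,0,0,-1],
    [0,0,-0.35,0,0,0,-1],
    [0,0,-0.45,0,0,0,-1],
    [0,-0.1,-0.5,0,0,-0.15,-1],
    [0,-0.2,-0.5,0,0,-0.3,-1],
    [0,-0.3,-0.5,0,0,-0.45,-1],
  ],
)

```text
time_s: 9.12
position: [0.5214, -0.138, 0.214]
tcp_rot: [[0.937, 0.35, 0.003], [0.35, -0.937, -0.002], [0.003, 0.003, -1.0]]
force: [1.1, 0.6, -0.3]
opening: 1.001
grasp_force: 0.0
```

>>> step_arm(
  steps=[
    [0.4,-0.7,0,0,0,-1,-1],
    [0.4,-0.7,0,0,0,-1,-1],
    [0.4,-0.7,0,0,0,-1,-1],
    [0.4,-0.7,0,0,0,-1,-1],
    [0.4,-0.7,0,0,0,-1,-1],
    [0.4,-0.7,0,0,0,-1,-1],
    [0.4,-0.7,0,0,0,-1,-1],
    [0.4,-0.7,0,0,0,-1,-1],
  ],
)

```text
time_s: 9.78
position: [0.5604, 0.1027, 0.2122]
tcp_rot: [[0.414, 0.91, -0.0], [0.91, -0.414, -0.0], [-0.0, -0.0, -1.0]]
force: [-1.1, -0.2, -0.1]
opening: 0.999
grasp_force: 0.0
```

>>> step_arm(
  steps=[
    [0.78,-0.21,0,0,0,-1,-1],
    [0.78,-0.21,0,0,0,-1,-1],
    [0.78,-0.21,0,0,0,-1,-1],
    [0.78,-0.21,0,0,0,-1,-1],
    [0.78,-0.21,0,0,0,-1,-1],
    [0.78,-0.21,0,0,0,-1,-1],
    [0.78,-0.21,0,0,0,-1,-1],
    [0.78,-0.21,0,0,0,-1,-1],
  ],
)

```text
time_s: 10.45
position: [0.6013, 0.3402, 0.2117]
tcp_rot: [[-0.347, 0.938, -0.0], [0.938, 0.347, -0.001], [-0.0, -0.001, -1.0]]
force: [-0.2, 0.3, -0.2]
opening: 1.0
grasp_force: 0.0
```

```bash
cat >> h.py <<'E'
def go(tx,ty,tz,yaw=None):
    """delta (normalised) from measured pose; yaw = wanted tool-y angle, deg"""
    s=read_state(); R=s["tcp_rot"]; d=R.T@(np.array([tx,ty,tz])-s["position"])/.3
    a=np.degrees(np.arctan2(R[1,1],R[0,1])); print("pos",s["position"],"yaw",round(a,2),"shift",d.round(4),"turn",None if yaw is None else round(-((yaw-a+180)%360-180)/45,4))
E
python3 - <<'E'
from h import *
go(.602,.343,.08,21.9)
c=shot("top"); s=shot("scene")
a=c["image"][115:225,275:405,::-1]; b=s["image"][150:290,60:240,::-1]
for n,q,x0,y0 in(("top",c,275,115),("sc",s,60,150)):
    im=q["image"]; m=cv2.inRange(cv2.cvtColor(im,cv2.COLOR_RGB2HSV),(105,130,40),(125,255,255)); m[:y0]=0; m[y0+140:]=0; m[:,:x0]=0; m[:,x0+150:]=0
    k,l,st,ce=cv2.connectedComponentsWithStats(m)
    for i in range(1,k):
        if st[i,4]>40: print(n,st[i],ce[i])
im=np.hstack([cv2.resize(x,(400,int(400*x.shape[0]/x.shape[1])),interpolation=cv2.INTER_CUBIC)[:311] for x in(a[:101],b[:109,:])][:0] or [cv2.resize(c["image"][140:200,310:370,::-1],(400,400),interpolation=cv2.INTER_CUBIC),cv2.resize(s["image"][180:240,120:180,::-1],(400,400),interpolation=cv2.INTER_CUBIC)])
cv2.imwrite("pics/riser1.png",im)
for P in((.5225,-.2283,.08),(.5225,-.2283,.02)): print(pix(c,P),pix(s,P))
E
```

```text
pos [0.6012793  0.3402457  0.21170012] yaw 20.33 shift [0.008  0.0057 0.439 ] turn -0.0349
top [336 159  14  17 147] [342.75510204 166.12244898]
sc [134 195  33  35 798] [149.79197995 212.75062657]
[343.36325669 165.9974939 ] [145.46091933 205.3945506 ]
[339.17740399 169.26890465] [152.20264836 217.45944716]
```

View pics/riser1.png

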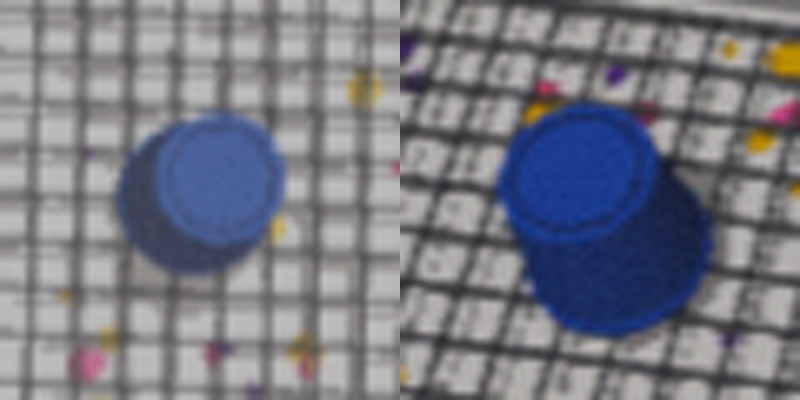

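The riser stands upright on the rack, its top disc at crop (221,177) in the top view and (578,172) in the scene view. It is within about 1.5 mm of the tray's centre. Canvas next.

>>> step_arm(
  steps=[
    [0.008,0.006,0.1,0,0,-0.035,-1],
    [0.008,0.006,0.22,0,0,-0.035,-1],
    [0.008,0.006,0.34,0,0,-0.035,-1],
    [0.008,0.006,0.43,0,0,-0.035,-1],
    [0.008,0.006,0.5,0,0,-0.035,-1],
    [0.008,0.006,0.53,0,0,-0.035,-1],
    [0.008,0.006,0.53,0,0,-0.035,-1],
    [0.008,0.006,0.53,0,0,-0.035,-1],
  ],
)

```text
time_s: 11.22
position: [0.6028, 0.3411, 0.0539]
tcp_rot: [[-0.37, 0.929, 0.0], [0.929, 0.37, -0.0], [-0.0, 0.0, -1.0]]
force: [-0.7, -1.3, 0.6]
opening: 1.002
grasp_force: 0.0
```

Run:
```python
from h import *
go(.602,.343,.03,21.9)
c=shot("scene"); crop(c,330,220,450,320,6,"s3")
```

```text
pos [0.60277185 0.34112692 0.0539176 ] yaw 21.71 shift [ 0.0068 -0.0001  0.0797] turn -0.0043
```

View pics/s3.png

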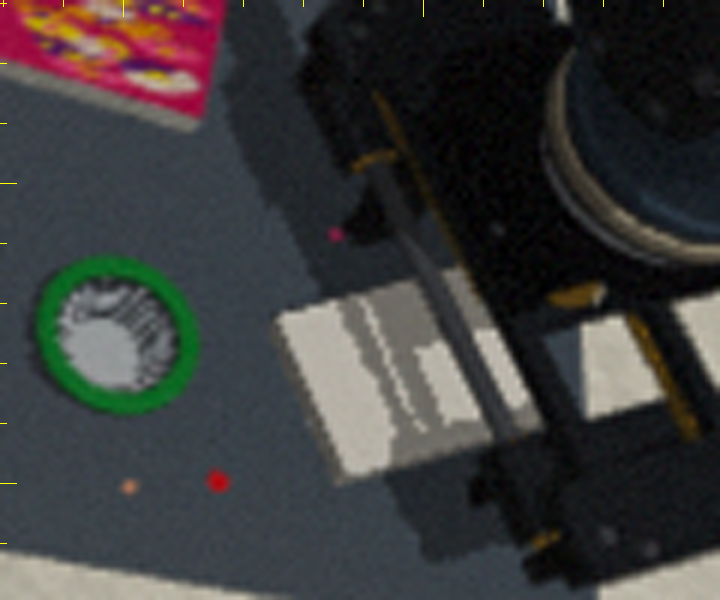

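The fingers straddle the long sides of the canvas, at about (370,225) and (480,490). Descend and close.

>>> step_arm(
  steps=[
    [0.007,0,0.03,0,0,-0.004,-1],
    [0.007,0,0.06,0,0,-0.004,-1],
    [0.007,0,0.076,0,0,-0.004,-1],
    [0.007,0,0.08,0,0,-0.004,-1],
    [0.007,0,0.08,0,0,-0.004,-1],
    [0.007,0,0.08,0,0,-0.004,-1],
  ],
)

```text
time_s: 11.77
position: [0.6013, 0.3443, 0.0294]
tcp_rot: [[-0.375, 0.927, -0.0], [0.927, 0.375, -0.0], [0.0, -0.0, -1.0]]
force: [-0.4, 0.1, 0.5]
opening: 0.997
grasp_force: 0.0
```

>>> step_arm(
  steps=[
    [0,0,0,0,0,0,1],
    [0,0,0,0,0,0,1],
    [0,0,0,0,0,0,1],
    [0,0,0,0,0,0,1],
    [0,0,0,0,0,0,1],
    [0,0,0,0,0,0,1],
    [0,0,0,0,0,0,1],
    [0,0,0,0,0,0,1],
  ],
)

```text
time_s: 12.43
position: [0.6014, 0.3442, 0.0296]
tcp_rot: [[-0.375, 0.927, 0.0], [0.927, 0.375, 0.0], [-0.0, 0.0, -1.0]]
force: [-1.4, 0.2, 1.0]
opening: 0.687
grasp_force: 30.0
```

>>> step_arm(
  steps=[
    [0,0,-0.05,0,0,0,1],
    [0,0,-0.13,0,0,0,1],
    [0,0,-0.25,0,0,0,1],
    [0,0,-0.37,0,0,0,1],
    [0,0,-0.48,0,0,0,1],
    [0,0,-0.55,0,0,0,1],
    [0,0,-0.57,0,0,0,1],
    [0,0,-0.57,0,0,0,1],
  ],
)

```text
time_s: 13.1
position: [0.6024, 0.3446, 0.2037]
tcp_rot: [[-0.375, 0.927, 0.005], [0.927, 0.375, 0.002], [-0.0, 0.005, -1.0]]
force: [0.7, 0.6, -0.9]
opening: 0.684
grasp_force: 30.0
```

>>> step_arm(
  steps=[
    [-0.08,-0.05,0,0,0,0.06,1],
    [-0.19,-0.11,0,0,0,0.12,1],
    [-0.3,-0.17,0,0,0,0.19,1],
    [-0.41,-0.23,0,0,0,0.25,1],
    [-0.52,-0.3,0,0,0,0.31,1],
    [-0.63,-0.36,0,0,0,0.38,1],
    [-0.74,-0.43,0,0,0,0.45,1],
    [-0.83,-0.48,0,0,0,0.507,1],
  ],
)

```text
time_s: 13.77
position: [0.5584, 0.0571, 0.1982]
tcp_rot: [[0.017, 1.0, -0.006], [1.0, -0.017, -0.0], [-0.0, -0.006, -1.0]]
force: [-0.1, 0.2, -0.9]
opening: 0.687
grasp_force: 30.0
```

>>> step_arm(
  steps=[
    [-0.11,-0.02,0,0,0,0,1],
    [-0.23,-0.03,0,0,0,0,1],
    [-0.35,-0.05,0,0,0,0,1],
    [-0.47,-0.06,0,0,0,0,1],
    [-0.6,-0.08,0,0,0,0,1],
    [-0.73,-0.1,0,0,0,0,1],
    [-0.86,-0.11,0,0,0,0,1],
    [-0.95,-0.115,0,0,0,0,1],
  ],
)

```text
time_s: 14.43
position: [0.5208, -0.2278, 0.1983]
tcp_rot: [[0.016, 1.0, -0.003], [1.0, -0.016, 0.001], [0.001, -0.003, -1.0]]
force: [1.2, 0.9, -0.4]
opening: 0.686
grasp_force: 30.0
```

>>> step_arm(
  steps=[
    [0,0,0.05,0,0,0,1],
    [0,0,0.1,0,0,0,1],
    [0,0,0.14,0,0,0,1],
    [0,0,0.16,0,0,0,1],
    [0,0,0.16,0,0,0,1],
    [0,0,0.16,0,0,0,1],
    [0,0,0.16,0,0,0,1],
    [0,0,0.16,0,0,0,1],
  ],
)

```text
time_s: 15.1
position: [0.5232, -0.2251, 0.153]
tcp_rot: [[0.013, 1.0, 0.001], [1.0, -0.013, -0.001], [-0.001, 0.001, -1.0]]
force: [-0.3, 0.0, -0.4]
opening: 0.685
grasp_force: 30.0
```

Run:
```python
from h import *
go(.5225,-.226,.1076,-.8)
```

```text
pos [ 0.52316946 -0.22514126  0.15303903] yaw -0.77 shift [-0.0028 -0.0023  0.1515] turn 0.0007
```

>>> step_arm(
  steps=[
    [-0.003,-0.002,0.05,0,0,0,1],
    [-0.003,-0.002,0.09,0,0,0,1],
    [-0.003,-0.002,0.12,0,0,0,1],
    [-0.003,-0.002,0.135,0,0,0,1],
    [-0.003,-0.002,0.142,0,0,0,1],
    [-0.003,-0.002,0.147,0,0,0,1],
    [-0.003,-0.002,0.147,0,0,0,1],
    [-0.003,-0.002,0.147,0,0,0,1],
  ],
)

```text
time_s: 15.77
position: [0.5224, -0.2262, 0.1088]
tcp_rot: [[0.014, 1.0, 0.001], [1.0, -0.014, -0.001], [-0.001, 0.001, -1.0]]
force: [-0.2, -0.7, -0.1]
opening: 0.686
grasp_force: 30.0
```

Run:
```python
from h import *
go(.5225,-.226,.1076,-.8)
c=shot("scene"); crop(c,100,165,210,255,7,"s4")
```

```text
pos [ 0.52241283 -0.22620183  0.10878875] yaw -0.79 shift [0.0007 0.0003 0.004 ] turn 0.0001
```

View pics/s4.png

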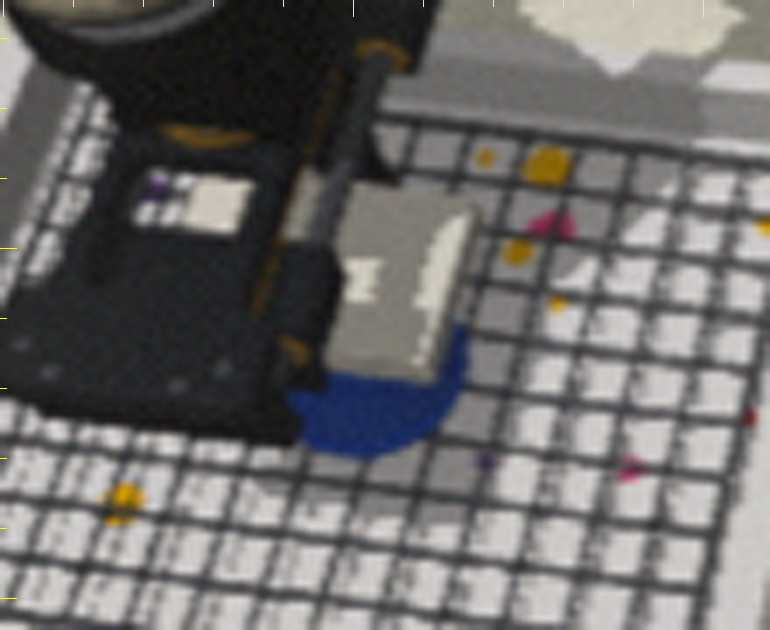

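The canvas hovers just over the blue riser, with its near corner at (435,375). Lower the last 1.5 mm and release.

>>> step_arm(
  steps=[
    [0.001,0,0.003,0,0,0,1],
    [0.001,0,0.005,0,0,0,1],
    [0.001,0,0.005,0,0,0,1],
    [0.001,0,0.005,0,0,0,0.2],
    [0.001,0,0.005,0,0,0,-0.2],
    [0.001,0,0.005,0,0,0,-1],
    [0.001,0,0.005,0,0,0,-1],
    [0.001,0,0.005,0,0,0,-1],
  ],
)

```text
time_s: 16.48
position: [0.522, -0.2257, 0.1066]
tcp_rot: [[0.014, 1.0, -0.0], [1.0, -0.014, 0.0], [0.0, -0.0, -1.0]]
force: [-0.9, -0.4, -0.6]
opening: 0.832
grasp_force: 0.0
```

>>> step_arm(
  steps=[
    [0,0,0,0,0,0,-1],
    [0,0,-0.05,0,0,0,-1],
    [0,0,-0.15,0,0,0,-1],
    [0,0,-0.25,0,0,0,-1],
    [0.1,0,-0.35,0,0,0,-1],
    [0.2,0,-0.4,0,0,0,-1],
    [0.3,0,-0.4,0,0,0,-1],
    [0.4,0,-0.4,0,0,0,-1],
  ],
)

```text
time_s: 17.15
position: [0.5244, -0.105, 0.2283]
tcp_rot: [[0.015, 1.0, 0.003], [1.0, -0.015, -0.001], [-0.001, 0.003, -1.0]]
force: [-0.2, -0.2, -0.3]
opening: 1.004
grasp_force: 0.0
```

>>> step_arm(
  steps=[
    [0.13,-0.03,0,0,0,0,-1],
    [0.26,-0.06,0,0,0,0,-1],
    [0.4,-0.1,0,0,0,0,-1],
    [0.5,-0.14,0,0,0,0,-1],
    [0.6,-0.17,0,0,0,0,-1],
    [0.68,-0.19,0,0,0,0,-1],
    [0.7,-0.19,0,0,0,0,-1],
    [0.7,-0.19,0,0,0,0,-1],
  ],
)

```text
time_s: 17.82
position: [0.4693, 0.1065, 0.2268]
tcp_rot: [[0.01, 1.0, 0.0], [1.0, -0.01, -0.0], [-0.0, 0.0, -1.0]]
force: [0.4, -1.3, 0.4]
opening: 1.003
grasp_force: 0.0
```

Run:
```python
from h import *
go(.4648,.1041,.047,0)
c=shot("top"); s=shot("scene")
im=np.hstack([cv2.resize(c["image"][140:200,310:370,::-1],(400,400),interpolation=cv2.INTER_CUBIC),cv2.resize(s["image"][170:230,115:175,::-1],(400,400),interpolation=cv2.INTER_CUBIC)])
for x in (c,s):
  p=pix(x,(.5225,-.2283,.096)); o=(310,140) if x is c else (115,170); print((p-o+.5)*6.667+([0,0] if x is c else [400,0]))
cv2.imwrite("pics/canvas1.png",im)
```

```text
pos [0.46928171 0.10649181 0.22680673] yaw -0.6 shift [-0.0081 -0.0149  0.5994] turn -0.0134
[233.70314469 170.45610543]
[593.44663674 216.09125693]
```

View pics/canvas1.png

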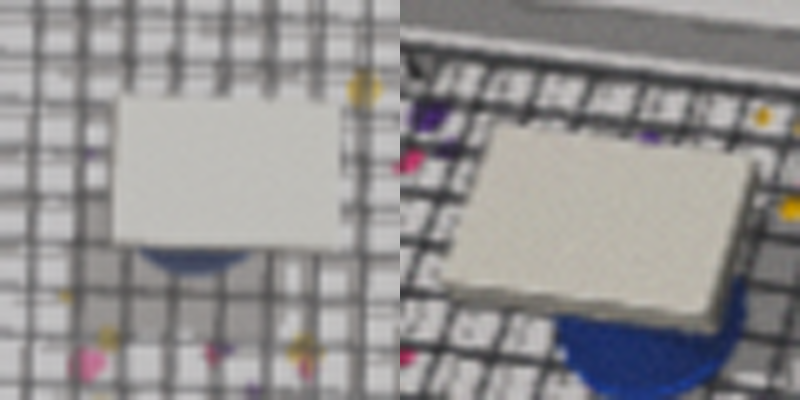

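The canvas lies flat and square on the riser, its top-face centre at about (228,171) in the top view and (602,221) in the scene view. It is within about 2 mm of the centre. Ring next.

>>> step_arm(
  steps=[
    [-0.008,-0.015,0.12,0,0,-0.013,-1],
    [-0.008,-0.015,0.25,0,0,-0.013,-1],
    [-0.008,-0.015,0.36,0,0,-0.013,-1],
    [-0.008,-0.015,0.42,0,0,-0.013,-1],
    [-0.008,-0.015,0.44,0,0,-0.013,-1],
    [-0.008,-0.015,0.44,0,0,-0.013,-1],
    [-0.008,-0.015,0.44,0,0,-0.013,-1],
    [-0.008,-0.015,0.44,0,0,-0.013,-1],
  ],
)

```text
time_s: 18.58
position: [0.4665, 0.1022, 0.096]
tcp_rot: [[0.005, 1.0, 0.003], [1.0, -0.005, -0.0], [-0.0, 0.003, -1.0]]
force: [-0.6, 0.0, 0.3]
opening: 1.0
grasp_force: 0.0
```

Run:
```python
from h import *
go(.4648,.1041,.037,0)
```

```text
pos [0.46651836 0.10218727 0.09599916] yaw -0.26 shift [ 0.0064 -0.0063  0.1966] turn -0.0058
```

>>> step_arm(
  steps=[
    [0.006,-0.006,0.06,0,0,-0.006,-1],
    [0.006,-0.006,0.12,0,0,-0.006,-1],
    [0.006,-0.006,0.17,0,0,-0.006,-1],
    [0.006,-0.006,0.19,0,0,-0.006,-1],
    [0.006,-0.006,0.195,0,0,-0.006,-1],
    [0.006,-0.006,0.195,0,0,-0.006,-1],
    [0.006,-0.006,0.195,0,0,-0.006,-1],
  ],
)

```text
time_s: 19.17
position: [0.4641, 0.1045, 0.0373]
tcp_rot: [[-0.001, 1.0, 0.002], [1.0, 0.001, -0.0], [-0.0, 0.002, -1.0]]
force: [0.1, 0.7, -0.1]
opening: 1.0
grasp_force: 0.0
```

>>> step_arm(
  steps=[
    [0,0,0,0,0,0,1],
    [0,0,0,0,0,0,1],
    [0,0,0,0,0,0,1],
    [0,0,0,0,0,0,1],
    [0,0,0,0,0,0,1],
    [0,0,0,0,0,0,1],
    [0,0,0,0,0,0,1],
    [0,0,0,0,0,0,1],
  ],
)

```text
time_s: 19.83
position: [0.4635, 0.1045, 0.0364]
tcp_rot: [[-0.001, 1.0, 0.0], [1.0, 0.001, -0.0], [-0.0, 0.0, -1.0]]
force: [1.1, -0.3, 1.2]
opening: 0.594
grasp_force: 30.0
```

>>> step_arm(
  steps=[
    [0,0,-0.05,0,0,0,1],
    [0,0,-0.13,0,0,0,1],
    [0,0,-0.25,0,0,0,1],
    [0,0,-0.37,0,0,0,1],
    [0,0,-0.49,0,0,0,1],
    [0,0,-0.57,0,0,0,1],
    [0,0,-0.6,0,0,0,1],
    [0,0,-0.6,0,0,0,1],
  ],
)

```text
time_s: 20.5
position: [0.4646, 0.1046, 0.2183]
tcp_rot: [[-0.001, 1.0, 0.005], [1.0, 0.001, -0.0], [-0.0, 0.005, -1.0]]
force: [0.3, 0.5, -0.2]
opening: 0.592
grasp_force: 30.0
```

>>> step_arm(
  steps=[
    [-0.06,0.01,0,0,0,0,1],
    [-0.14,0.03,0,0,0,0,1],
    [-0.22,0.04,0,0,0,0,1],
    [-0.31,0.06,0,0,0,0,1],
    [-0.4,0.07,0,0,0,0,1],
    [-0.48,0.09,0,0,0,0,1],
    [-0.55,0.1,0,0,0,0,1],
    [-0.62,0.11,0,0,0,0,1],
  ],
)

```text
time_s: 21.17
position: [0.4954, -0.0823, 0.2137]
tcp_rot: [[-0.0, 1.0, -0.005], [1.0, 0.0, 0.002], [0.002, -0.005, -1.0]]
force: [0.1, -0.1, -0.0]
opening: 0.598
grasp_force: 30.0
```

>>> step_arm(
  steps=[
    [-0.08,0.01,0,0,0,0,1],
    [-0.16,0.03,0,0,0,0,1],
    [-0.25,0.04,0,0,0,0,1],
    [-0.33,0.06,0,0,0,0,1],
    [-0.41,0.07,0,0,0,0,1],
    [-0.46,0.08,0,0,0,0,1],
    [-0.48,0.085,0,0,0,0,1],
    [-0.48,0.085,0,0,0,0,1],
  ],
)

```text
time_s: 21.83
position: [0.5219, -0.2262, 0.2147]
tcp_rot: [[0.001, 1.0, -0.002], [1.0, -0.001, 0.002], [0.002, -0.002, -1.0]]
force: [0.1, -0.1, -0.2]
opening: 0.598
grasp_force: 30.0
```

>>> step_arm(
  steps=[
    [0,0,0.05,0,0,0,1],
    [0,0,0.1,0,0,0,1],
    [0,0,0.15,0,0,0,1],
    [0,0,0.18,0,0,0,1],
    [0,0,0.2,0,0,0,1],
    [0,0,0.2,0,0,0,1],
    [0,0,0.2,0,0,0,1],
    [0,0,0.2,0,0,0,1],
  ],
)

```text
time_s: 22.5
position: [0.5227, -0.2254, 0.157]
tcp_rot: [[-0.001, 1.0, 0.001], [1.0, 0.001, -0.001], [-0.001, 0.001, -1.0]]
force: [-0.9, -0.5, -0.9]
opening: 0.594
grasp_force: 30.0
```

Run:
```python
from h import *
go(.522,-.2263,.1314,0)
```

```text
pos [ 0.52268557 -0.2253707   0.15701577] yaw 0.08 shift [-0.003  -0.0024  0.0854] turn 0.0018
```

>>> step_arm(
  steps=[
    [-0.003,-0.002,0.03,0,0,0,1],
    [-0.003,-0.002,0.055,0,0,0,1],
    [-0.003,-0.002,0.07,0,0,0,1],
    [-0.003,-0.002,0.078,0,0,0,1],
    [-0.003,-0.002,0.083,0,0,0,1],
    [-0.003,-0.002,0.083,0,0,0,1],
    [-0.003,-0.002,0.083,0,0,0,1],
  ],
)

```text
time_s: 23.08
position: [0.5216, -0.2264, 0.1314]
tcp_rot: [[-0.001, 1.0, -0.0], [1.0, 0.001, 0.0], [0.0, -0.0, -1.0]]
force: [-0.0, 0.3, -0.5]
opening: 0.597
grasp_force: 30.0
```

>>> step_arm(
  steps=[
    [0,0,0.002,0,0,0,1],
    [0,0,0.004,0,0,0,1],
    [0,0,0.005,0,0,0,1],
    [0,0,0.005,0,0,0,1],
  ],
)

```text
time_s: 23.42
position: [0.5218, -0.2264, 0.1304]
tcp_rot: [[-0.001, 1.0, 0.001], [1.0, 0.001, -0.0], [-0.0, 0.001, -1.0]]
force: [-1.7, 0.5, 2.9]
opening: 0.597
grasp_force: 30.0
```

>>> step_arm(
  steps=[
    [0,0,0,0,0,0,0.3],
    [0,0,0,0,0,0,0],
    [0,0,0,0,0,0,-0.3],
    [0,0,0,0,0,0,-1],
    [0,0,0,0,0,0,-1],
    [0,0,0,0,0,0,-1],
    [0,0,-0.03,0,0,0,-1],
    [0,0,-0.1,0,0,0,-1],
  ],
)

```text
time_s: 24.08
position: [0.5199, -0.2252, 0.1581]
tcp_rot: [[-0.001, 1.0, -0.005], [1.0, 0.001, 0.004], [0.004, -0.005, -1.0]]
force: [0.2, 0.7, 0.7]
opening: 0.935
grasp_force: 0.0
```

>>> step_arm(
  steps=[
    [0,0,-0.1,0,0,0,-1],
    [0,0,-0.2,0,0,0,-1],
    [0,0,-0.27,0,0,0,-1],
    [0.1,0.03,-0.27,0,0,0,-1],
    [0.22,0.05,-0.27,0,0,0,-1],
    [0.34,0.08,-0.27,0,0,0,-1],
    [0.46,0.1,-0.27,0,0,0,-1],
    [0.58,0.12,-0.27,0,0,0,-1],
  ],
)

```text
time_s: 24.75
position: [0.5576, -0.0508, 0.2417]
tcp_rot: [[-0.0, 1.0, 0.001], [1.0, 0.0, -0.0], [-0.0, 0.001, -1.0]]
force: [0.0, -0.5, 0.3]
opening: 0.997
grasp_force: 0.0
```

>>> step_arm(
  steps=[
    [0.13,0.03,0,0,0,0,-1],
    [0.26,0.05,0,0,0,0,-1],
    [0.39,0.08,0,0,0,0,-1],
    [0.52,0.1,0,0,0,0,-1],
    [0.65,0.12,0,0,0,0,-1],
    [0.78,0.14,0,0,0,0,-1],
    [0.88,0.16,0,0,0,0,-1],
    [0.94,0.16,0,0,0,0,-1],
  ],
)

```text
time_s: 25.42
position: [0.6057, 0.2336, 0.2416]
tcp_rot: [[-0.004, 1.0, 0.002], [1.0, 0.004, 0.002], [0.002, 0.002, -1.0]]
force: [1.4, 0.2, 0.0]
opening: 1.002
grasp_force: 0.0
```

Run:
```python
from h import *
go(.608,.2294,.035,0)
c=shot("top"); s=shot("scene")
im=np.hstack([cv2.resize(c["image"][140:200,310:370,::-1],(400,400),interpolation=cv2.INTER_CUBIC),cv2.resize(s["image"][160:220,110:170,::-1],(400,400),interpolation=cv2.INTER_CUBIC)])
for x in (c,s):
 for z in (.096,.144):
  p=pix(x,(.522,-.2263,z)); o=(310,140) if x is c else (110,160); print((p-o+.5)*6.667+([0,0] if x is c else [400,0]))
cv2.imwrite("pics/ring1.png",im)
```

```text
pos [0.60570685 0.23361384 0.2415679 ] yaw 0.22 shift [-0.0151  0.0063  0.6886] turn 0.0048
[228.64311799 171.59812311]
[253.62410283 151.95264104]
[633.14008831 282.0877851 ]
[591.7500162  207.31192764]
```

View pics/ring1.png

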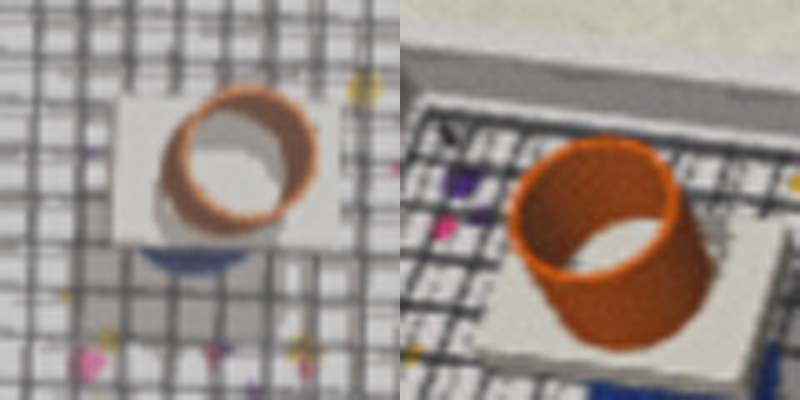

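The ring stands centred on the canvas, its mouth centre at about (249,154) in the top view and (596,209) in the scene view. Now for the strainer.

>>> step_arm(
  steps=[
    [-0.015,0.006,0.12,0,0,0.005,-1],
    [-0.015,0.006,0.25,0,0,0.005,-1],
    [-0.015,0.006,0.37,0,0,0.005,-1],
    [-0.015,0.006,0.45,0,0,0.005,-1],
    [-0.015,0.006,0.5,0,0,0.005,-1],
    [-0.015,0.006,0.5,0,0,0.005,-1],
    [-0.015,0.006,0.5,0,0,0.005,-1],
    [-0.015,0.006,0.5,0,0,0.005,-1],
  ],
)

```text
time_s: 26.18
position: [0.608, 0.2248, 0.0924]
tcp_rot: [[0.004, 1.0, 0.002], [1.0, -0.004, 0.0], [0.0, 0.002, -1.0]]
force: [0.0, -0.7, 0.0]
opening: 1.001
grasp_force: 0.0
```

Run:
```python
from h import *
go(.608,.2294,.035,0)
c=shot("scene"); crop(c,300,215,420,315,6,"s5")
```

```text
pos [0.60804139 0.22476451 0.09240084] yaw -0.21 shift [ 0.0154 -0.0006  0.1913] turn -0.0046
```

View pics/s5.png

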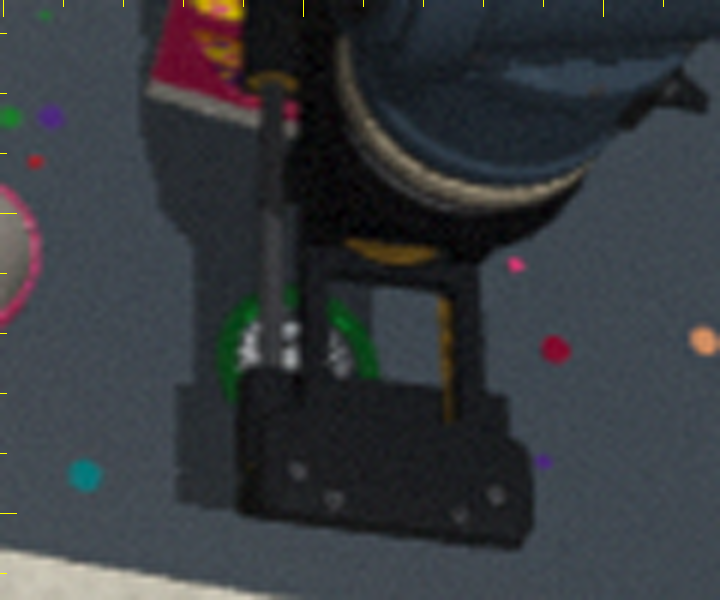

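The green rim at (300,345) lies between the fingers, and the painted canvas is clear behind them. Descend and close.

>>> step_arm(
  steps=[
    [0.015,0,0.06,0,0,-0.005,-1],
    [0.015,0,0.12,0,0,-0.005,-1],
    [0.015,0,0.165,0,0,-0.005,-1],
    [0.015,0,0.185,0,0,-0.005,-1],
    [0.015,0,0.19,0,0,-0.005,-1],
    [0.015,0,0.19,0,0,-0.005,-1],
    [0.015,0,0.19,0,0,-0.005,-1],
  ],
)

```text
time_s: 26.82
position: [0.6077, 0.2298, 0.0348]
tcp_rot: [[-0.001, 1.0, 0.002], [1.0, 0.001, 0.0], [0.0, 0.002, -1.0]]
force: [-0.3, 0.1, 0.0]
opening: 0.999
grasp_force: 0.0
```

>>> step_arm(
  steps=[
    [0,0,0,0,0,0,1],
    [0,0,0,0,0,0,1],
    [0,0,0,0,0,0,1],
    [0,0,0,0,0,0,1],
    [0,0,0,0,0,0,1],
    [0,0,0,0,0,0,1],
    [0,0,0,0,0,0,1],
    [0,0,0,0,0,0,1],
  ],
)

```text
time_s: 27.48
position: [0.6071, 0.2298, 0.0341]
tcp_rot: [[-0.001, 1.0, 0.0], [1.0, 0.001, 0.0], [0.0, 0.0, -1.0]]
force: [0.4, -0.6, 1.8]
opening: 0.649
grasp_force: 30.0
```

>>> step_arm(
  steps=[
    [0,0,-0.04,0,0,0,1],
    [0,0,-0.12,0,0,0,1],
    [0,0,-0.23,0,0,0,1],
    [0,0,-0.35,0,0,0,1],
    [0,0,-0.47,0,0,0,1],
    [0,0,-0.59,0,0,0,1],
    [0,0,-0.68,0,0,0,1],
    [0,0,-0.73,0,0,0,1],
  ],
)

```text
time_s: 28.15
position: [0.6083, 0.2301, 0.2584]
tcp_rot: [[-0.001, 1.0, 0.007], [1.0, 0.001, 0.001], [0.001, 0.007, -1.0]]
force: [0.1, -0.0, 0.0]
opening: 0.649
grasp_force: 30.0
```

>>> step_arm(
  steps=[
    [-0.04,-0.01,0,0,0,0,1],
    [-0.12,-0.03,0,0,0,0,1],
    [-0.22,-0.05,0,0,0,0,1],
    [-0.33,-0.07,0,0,0,0,1],
    [-0.44,-0.09,0,0,0,0,1],
    [-0.55,-0.11,0,0,0,0,1],
    [-0.66,-0.13,0,0,0,0,1],
    [-0.77,-0.15,0,0,0,0,1],
  ],
)

```text
time_s: 28.82
position: [0.5599, -0.0032, 0.2516]
tcp_rot: [[-0.001, 1.0, -0.003], [1.0, 0.001, 0.0], [0.0, -0.003, -1.0]]
force: [0.9, 0.2, -0.2]
opening: 0.65
grasp_force: 30.0
```

>>> step_arm(
  steps=[
    [-0.11,-0.02,0,0,0,0,1],
    [-0.22,-0.04,0,0,0,0,1],
    [-0.33,-0.06,0,0,0,0,1],
    [-0.44,-0.08,0,0,0,0,1],
    [-0.55,-0.1,0,0,0,0,1],
    [-0.65,-0.12,0,0,0,0,1],
    [-0.72,-0.13,0,0,0,0,1],
    [-0.75,-0.134,0,0,0,0,1],
  ],
)

```text
time_s: 29.48
position: [0.5202, -0.2294, 0.2517]
tcp_rot: [[0.003, 1.0, -0.002], [1.0, -0.003, 0.0], [0.0, -0.002, -1.0]]
force: [0.3, -0.1, 0.1]
opening: 0.647
grasp_force: 30.0
```

>>> step_arm(
  steps=[
    [0,0,0.03,0,0,0,1],
    [0,0,0.07,0,0,0,1],
    [0,0,0.1,0,0,0,1],
    [0,0,0.12,0,0,0,1],
    [0,0,0.13,0,0,0,1],
    [0,0,0.13,0,0,0,1],
    [0,0,0.13,0,0,0,1],
    [0,0,0.13,0,0,0,1],
  ],
)

```text
time_s: 30.15
position: [0.5227, -0.2261, 0.2144]
tcp_rot: [[-0.002, 1.0, 0.001], [1.0, 0.002, -0.001], [-0.001, 0.001, -1.0]]
force: [-0.2, 0.2, -0.7]
opening: 0.649
grasp_force: 30.0
```

Run:
```python
from h import *
go(.5218,-.226,.154,0)
c=shot("scene"); s=c
crop(c,85,135,195,225,7,"s6")
```

```text
pos [ 0.52265064 -0.22614147  0.21439258] yaw 0.09 shift [ 0.0006 -0.003   0.2013] turn 0.002
```

View pics/s6.png

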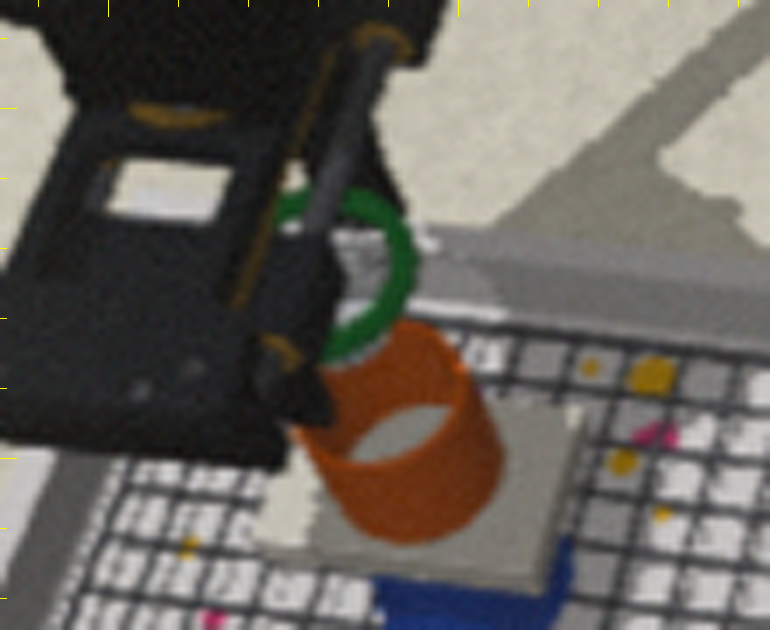

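The strainer is level in the grip above the ring's mouth, its rim at (345,270) and the ring's mouth at (385,395). That was the 14th picture, so from here I check by numbers only.

>>> step_arm(
  steps=[
    [0,-0.003,0.03,0,0,0,1],
    [0,-0.003,0.07,0,0,0,1],
    [0,-0.003,0.11,0,0,0,1],
    [0,-0.003,0.14,0,0,0,1],
    [0,-0.003,0.165,0,0,0,1],
    [0,-0.003,0.18,0,0,0,1],
    [0,-0.003,0.185,0,0,0,1],
    [0,-0.003,0.185,0,0,0,1],
  ],
)

```text
time_s: 30.87
position: [0.5213, -0.2263, 0.1581]
tcp_rot: [[-0.001, 1.0, -0.0], [1.0, 0.001, 0.0], [0.0, -0.0, -1.0]]
force: [0.3, 0.5, -1.5]
opening: 0.651
grasp_force: 30.0
```

Run:
```python
from h import *
go(.5218,-.226,.1525,0); s=read_state(); print(s["force"],s["moment"])
```

```text
pos [ 0.52128163 -0.22631705  0.15811569] yaw 0.06 shift [0.001  0.0017 0.0187] turn 0.0012
[ 0.3162104   0.50886928 -1.45324765] [-0.05007271 -0.07685875 -0.01090368]
```

No contact yet. Lower the last 6 mm.

>>> step_arm(
  steps=[
    [0.001,0.001,0.006,0,0,0,1],
    [0.001,0.001,0.012,0,0,0,1],
    [0.001,0.001,0.016,0,0,0,1],
    [0.001,0.001,0.018,0,0,0,1],
    [0.001,0.001,0.018,0,0,0,1],
    [0.001,0.001,0.018,0,0,0,1],
  ],
)

```text
time_s: 31.37
position: [0.5217, -0.226, 0.1531]
tcp_rot: [[-0.001, 1.0, 0.0], [1.0, 0.001, -0.0], [-0.0, 0.0, -1.0]]
force: [-1.0, 0.3, 0.4]
opening: 0.648
grasp_force: 30.0
```

>>> step_arm(
  steps=[
    [0,0,0.002,0,0,0,1],
    [0,0,0.003,0,0,0,1],
    [0,0,0.003,0,0,0,1],
  ],
)

```text
time_s: 31.62
position: [0.5217, -0.2261, 0.1522]
tcp_rot: [[-0.001, 1.0, 0.0], [1.0, 0.001, -0.0], [-0.0, 0.0, -1.0]]
force: [0.0, 0.4, -1.1]
opening: 0.644
grasp_force: 30.0
```

>>> step_arm(
  steps=[
    [0,0,0.001,0,0,0,1],
    [0,0,0.002,0,0,0,1],
    [0,0,0.002,0,0,0,1],
    [0,0,0.002,0,0,0,1],
  ],
)

```text
time_s: 31.95
position: [0.5217, -0.2261, 0.1521]
tcp_rot: [[-0.001, 1.0, 0.0], [1.0, 0.001, -0.0], [-0.0, 0.0, -1.0]]
force: [-1.0, 0.5, 5.5]
opening: 0.648
grasp_force: 30.0
```

Contact at the expected height (5.5 N). Release and retreat.

>>> step_arm(
  steps=[
    [0,0,0,0,0,0,0.3],
    [0,0,0,0,0,0,0],
    [0,0,0,0,0,0,-0.3],
    [0,0,0,0,0,0,-1],
    [0,0,0,0,0,0,-1],
    [0,0,0,0,0,0,-1],
    [0,0,-0.03,0,0,0,-1],
    [0,0,-0.1,0,0,0,-1],
  ],
)

```text
time_s: 32.62
position: [0.5199, -0.2249, 0.1795]
tcp_rot: [[-0.001, 1.0, -0.006], [1.0, 0.001, 0.004], [0.004, -0.006, -1.0]]
force: [-0.9, -0.7, 0.6]
opening: 0.937
grasp_force: 0.0
```

>>> step_arm(
  steps=[
    [0,0,-0.1,0,0,0,-1],
    [0,0,-0.2,0,0,0,-1],
    [0,0,-0.3,0,0,0,-1],
    [0.1,0,-0.3,0,0,0,-1],
    [0.22,0,-0.3,0,0,0,-1],
    [0.34,0,-0.3,0,0,0,-1],
    [0.46,0,-0.3,0,0,0,-1],
    [0.58,0,-0.3,0,0,0,-1],
  ],
)

```text
time_s: 33.28
position: [0.5212, -0.0506, 0.2721]
tcp_rot: [[-0.0, 1.0, 0.001], [1.0, 0.0, -0.0], [-0.0, 0.001, -1.0]]
force: [0.3, -0.2, -0.1]
opening: 1.001
grasp_force: 0.0
```

>>> step_arm(
  steps=[
    [0.12,0,0,0,0,0,-1],
    [0.24,0,0,0,0,0,-1],
    [0.36,0,0,0,0,0,-1],
    [0.45,0,0,0,0,0,-1],
    [0.5,0,0,0,0,0,-1],
    [0.5,0,0,0,0,0,-1],
    [0.5,0,0,0,0,0,-1],
    [0.5,0,0,0,0,0,-1],
  ],
)

```text
time_s: 33.95
position: [0.5214, 0.0973, 0.2718]
tcp_rot: [[-0.001, 1.0, 0.0], [1.0, 0.001, -0.001], [-0.001, 0.0, -1.0]]
force: [-0.0, -0.3, -0.8]
opening: 1.001
grasp_force: 0.0
```

Run:
```python
from h import *
for n,(x0,y0,x1,y1) in(("top",(310,130,380,200)),("scene",(100,140,190,250))):
    c=shot(n); h=cv2.cvtColor(c["image"],cv2.COLOR_RGB2HSV)
    for nm,lo,hi,zs in(("green",(55,80,40),(85,255,255),(.150,)),("orange",(3,120,60),(16,255,255),(.12,)),("blue",(105,120,40),(125,255,255),(.05,))):
        m=np.zeros(h.shape[:2],np.uint8); m[y0:y1,x0:x1]=cv2.inRange(h,lo,hi)[y0:y1,x0:x1]
        k,l,st,ce=cv2.connectedComponentsWithStats(m); i=1+st[1:,4].argmax() if k>1 else 0
        if k>1:
            e=None
            p=np.argwhere(l==i)[:,::-1].astype(np.float32)
            if nm=="green":
                e=cv2.fitEllipse(cv2.convexHull(p)); print(n,"rim ellipse",e,at(c,*e[0],.150), "if dropped 6mm",at(c,*e[0],.144)[:2])
                t=np.linspace(0,6.28,40); q=np.array([pix(c,(.522+.029*np.cos(a),-.225+.029*np.sin(a),.150)) for a in t],np.float32); print("  expected",cv2.fitEllipse(q))
            else: print(n,nm,st[i])
```

```text
top rim ellipse ((346.7930603027344, 162.28570556640625), (20.930992126464844, 21.062097549438477), 5.211885452270508) [ 0.52096511 -0.22318688  0.15      ] if dropped 6mm [ 0.52197558 -0.22440852]
  expected ((347.5210266113281, 161.92173767089844), (22.671606063842773, 23.185422897338867), 116.68526458740234)
scene rim ellipse ((138.20777893066406, 189.88450622558594), (23.285409927368164, 28.7674503326416), 68.29917907714844) [ 0.52361577 -0.22417784  0.15      ] if dropped 6mm [ 0.52034976 -0.22691114]
  expected ((138.00650024414062, 189.4178466796875), (23.176559448242188, 29.417621612548828), 67.1374740600586)
scene orange [131 192  26  21 254]
scene blue [139 212  28  18 241]
```

```bash
python3 -c "
from rig import *
print(hand_in())"
```

```text
the job is handed in; nothing more can be done
None
```

I built the stack in the empty tray in the order asked (riser, blank canvas, ring, strainer), let go of everything and handed the job in at about 34 s. The cameras put the strainer rim level on the ring, with the upper pieces about 3 mm off the tray's centre along its long side.

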